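# Check the spring gauge on the kitchen shelf

### The arm

A 6-joint arm with a two-finger parallel gripper is mounted at the origin on the work surface. World frame = base frame: x ahead of the robot, y to its left, z up, the work surface at z = 0. Lengths are in mm, angles in degrees, forces in N, time in s.
With the tool pointing down it reaches from about 250 to 850 mm from the base axis. Payload 12.5 kg.
Tool frame: the origin (TCP) lies midway between the tips of the shut fingers; the grasp point (between the pads) lies 19 mm behind it; z points along the fingers, x is the direction in which the jaws open and shut, and the axes are right-handed (so a half turn about z gives the same grasp; the last joint's range is limited). The gripper opens to 93 mm and grips with 3 to 60 N. Pads are 15 mm wide; open, the fingers measure 128 mm over their backs; the gripper's body (75 mm by 188 mm) begins 65 mm behind the grasp point.
Start: joints at [62.59, 20.094, 94.641, -0, 65.266, -4.847], TCP at [211.003, 507.9, 218.633] pointing down, gripper open.
Joint ranges: [-157.81, 157.81], [-45, 120.19], [0.68, 151.7], [-89.99, 269.99], [4.06, 180], [-164.3, 164.3]. Speed limits (degrees/s): [127.2, 127.2, 159.86, 180, 180, 180].

### API

Orientations are given as a 3x3 rotation matrix whose columns are the frame's x, y, z axes.
In Python, from rig import r, viewer, ticket gives the robot as it stands.
- The arm moves only by the shell command python3 -m creep 'ROWS' [OPENING] [FORCE]. ROWS is JSON, a list of rows, each a list of 2 entries, a list of its own where there are three numbers: the shift along the tool's x, y, z in mm, then the turn about the tool's z in rad. A call has 1 to 10 rows; each row shifts and turns the commanded pose from where the row before left it, along the tool's axes as they then stand; what a row does not reach is not made up. A row lasts 1/8 s, in which the tool goes at most 62.5 mm and 10.7 degrees, less where a joint would pass 70% of its speed; a pose out of reach is approached as far as the arm can. A call with a gripper value outside its range is refused whole. OPENING is the opening, from -1 (shut) to 1 (fully open), set as the call begins (- or left out, the last holds). The fingers move at their own pace and stop on an object; FORCE is the grip in N (left out, the last holds). Time passes only in rows, so rows that do not move let the fingers close. It gives the time, the measured TCP pose, the force and the opening at its end, in the units of the state.
- r.observe(): the state, without advancing time (a new reading comes with each control period).
- viewer.get_image(name): name is "scene" or "top"; returns a dict with "color" (400x640x3 uint8, blue, green, red), "fx", "fy", "cx", "cy" (pixels), "view" (4x4, takes a point from world to camera coordinates). Camera axes: x right, y down, z forward; pixel columns grow to the right and rows downward; lengths in mm; the calibration is good to about 2 mm. A picture is of the moment at which its call begins. There is no depth.
- ticket.job_done(): hands the job in, once; it reports no verdict.
The state is a dict: "clock": time; "q": joint angles; "qvel": joint speeds; "effort": joint torques, N m; "tool_pos": TCP position; "tool_rot": TCP orientation; "ft_force": force on the tool from outside, world axes, zero at the start; "wrist_torque": the same for the moment, N m; "opening": opening from 0.0 (shut) to 1.0 (fully open).
Only numpy, scipy, OpenCV 4.12 (cv2) and the standard library are available. Lean on these libraries where they do the work, as an engineer would, in place of code of your own. Each camera call takes 0.05 s, during which the arm holds its last target. There are 200 camera calls.

### The job

The steel-capped jar is in the way of the spring gauge's pull tab: lift it off the gauge and set it down gently, upright, on the free end of the narrow raised ledge. Then check the gauge: pull its tab out until its pointer is level with the tip of the marker clip, hold it there steadily for two seconds, and ease the tab all the way back home without letting it snap. Leave everything else where it stands.

Things in the scene. Friction and masses are not known exactly. Their poses are not given: they have to be found in the camera images.
- gauge: spring gauge fixed to the shelf: grey base plate 265 x 135 x 8 mm with an aluminium housing 110 x 50 mm, top 48 mm above the shelf, on its rear. Origin on the shelf, on the line of pull; the plate reaches from x = -110 to +155 mm and y = -45 to +90 mm, the housing from x = 40 to 150 mm. Its tab is pulled along its -x axis (roughly towards the robot).
- slide (a joint): how far the pull tab is drawn out, m: 0 fully home, at most 0.11. The spring pulls it back with about 1.5 N at home and 8.5 N at 0.1 m; it flies back if let go.
- tab_top (a point): middle of the top edge of the pull tab, an upright black plate 12 mm thick along the pull, 44 mm wide across it, from 12 to 100 mm above the shelf; at home at x = 15, y = 0 mm in the gauge's frame. Behind it a bar 14 mm wide, up to 29 mm above the shelf, runs into the housing. Axes as the gauge's.
- pointer (a point): tip of the black pointer, 4 mm wide, that sticks out of the tab's +y side: in the gauge's frame at x = 15 mm at home (the tab's middle along the pull), y = 50, height 24 mm. Moves with the tab. Its axes are the gauge's.
- marker: white plastic marker clip, 26 x 26 mm, 34 mm high, fixed on the base plate beside the tab's path, with a black 5 mm wide tip pointing at the path. Origin on the plate, at the middle of the tip along the pull; axes as the gauge's. Tip ends at y = -4 mm, block from y = 4 to 30 mm. The pointer is level with it when both have the same x in the gauge's frame (6 to 10 cm of pull).
- jar: empty glass mason jar with a steel cap, 66 mm diameter, 140 mm high, 0.2 to 0.45 kg; the cap is 58 mm in diameter, from 116 to 140 mm up. Origin at the centre of its underside, z up. At first it stands on the gauge's base plate in front of the tab.
- ledge: narrow raised ledge of brown wood, fixed: 46 mm wide (its x), 200 mm long (its y), flat top 60 mm above the shelf, on two end legs. Origin on the shelf under its centre. A cup stands on its +y end; its -y end is free.
- cup_a: white espresso cup, 60 mm across the rim, 58 mm high, standing on the ledge's +y end; origin at the centre of its underside
- cup_b: white espresso cup, 60 mm across the rim, 58 mm high, standing on the shelf; origin at the centre of its underside
- container: teal clip-lid food container, 100 x 150 x 67 mm (clips reach 116 mm in x), on the shelf; origin at the centre of its underside
- bowl: white bowl, 110 mm across, 50 mm high, on the shelf; origin at the centre of its underside
- canister: aluminium canister, 72 mm diameter, 120 mm high, on the shelf; origin at the centre of its underside
- spoon: wooden spoon 170 mm long lying on the shelf along its x axis
Not all that is in view belongs to the job. What is shaped like the jar but blue is not meant. What is shaped like the ledge but purple is not meant.

How it is judged (in metres and radians):
On the way, in this order (a step that is already met when the one before it is completed fails the run):
1. the jar stands upright on the ledge, let go, with the gauge's tab at home (z of jar in the frame of ledge between 0.056 and 0.065 m and x of jar in the frame of ledge between -0.021 and 0.021 m and y of jar in the frame of ledge between -0.1 and 0.1 m and angle between jar's own z axis and vertical below 0.1 rad and linear speed of jar below 0.03 m/s and contact force between jar and ledge above 0.5 N and contact force between jar and the fingers below 0.1 N and value of joint slide below 0.01 m), for 0.3 s.
2. the pointer is held within 5 mm of level with the marker's tip for 1.2 s (x of pointer in the frame of marker between -0.005 and 0.005 m), for 1.2 s.
3. the tab is fully home again (within 5 mm) (value of joint slide below 0.005 m), for 0.2 s.
At the end, for the whole second after the job is handed in: The jar stands upright (within 0.1 rad) and at rest on top of the ledge, its centre within 21 mm of the ledge's long centre line and within its length, and the gauge's tab is home within 5 mm (z of jar in the frame of ledge between 0.056 and 0.065 m and x of jar in the frame of ledge between -0.021 and 0.021 m and y of jar in the frame of ledge between -0.1 and 0.1 m and angle between jar's own z axis and vertical below 0.1 rad and linear speed of jar below 0.03 m/s and contact force between jar and ledge above 0.5 N and value of joint slide below 0.005 m); the robot touches nothing.
It fails at once if the tab snaps back (faster than 0.4 m/s) (velocity of joint slide below -0.4 m/s).
It fails at once if the jar is tipped by more than 0.5 rad (angle between jar's own z axis and vertical above 0.5 rad).
It fails at once if the jar is banged down on the ledge (over 45 N) (contact force between jar and ledge above 45 N).
It fails at once if a bystander is moved by more than 25 mm (distance of any of cup_a, cup_b, container, bowl, canister, spoon from where it was at the start of the episode above 0.025 m).
It also fails if it takes over 61 s, if anything falls off the work surface, if the arm or the gripper's body presses on something with over 40 N, if the wrist force passes 120 N, or if a joint passes its speed limit or range.

## Working session

There is one attempt and no reset: what is moved stays moved. The work goes in short steps, Python scripts to look and compute and a shell command to move; the robot and the scene stay as the last step left them, time stands still between calls to the robot, and variables do not carry over. Pictures are saved under pics/ and viewed, about 8 in all and at most 12, crops included, and the job is handed in when it is done.

```bash
ls; mkdir -p pics; cat > h.py <<'E'
import numpy as np, cv2
from rig import r, viewer, ticket
def snap(n,fn):
    im=viewer.get_image(n); cv2.imwrite('pics/'+fn+'.png',im['color']); np.savez('pics/'+fn+'.npz',**im); return im
def load(fn): return dict(np.load('pics/'+fn+'.npz'))
def ray(im,u,v):
    V=im['view']; R=V[:3,:3]; t=V[:3,3]
    d=R.T@np.array([(u-im['cx'])/im['fx'],(v-im['cy'])/im['fy'],1]); return -R.T@t,d
def at_z(im,u,v,z):
    o,d=ray(im,u,v); return o+d*(z-o[2])/d[2]
def proj(im,p):
    c=im['view'][:3,:3]@np.array(p,float)+im['view'][:3,3]; return im['fx']*c[0]/c[2]+im['cx'],im['fy']*c[1]/c[2]+im['cy']
E
python3 - <<'E'
from h import *
for n in('scene','top'):
    im=snap(n,n+'0'); print(n,[float(im[k]) for k in('fx','fy','cx','cy')],ray(im,320,200))
o=r.observe(); print(o['clock'],o['tool_pos'],o['tool_rot'],o['opening'],o['ft_force'])
E
```

```text
pics
scene [372.5772583247911, 372.5772583247911, 323.35973661498537, 199.43921730567712] (array([1081.32386586,  -13.43341542,  930.76965845]), array([-0.50782005,  0.01694257, -0.86134507]))
top [362.20530570512364, 362.20530570512364, 324.9243610270046, 202.1187745016076] (array([ 502.92583981,  -13.65851257, 1095.29121345]), array([ 0.08988747,  0.04107019, -0.99521482]))
0.1 [210.88165947 507.63699438 218.16542091] [[ 3.83724394e-01  9.23447530e-01 -4.98288074e-04]
 [ 9.23447102e-01 -3.83724700e-01 -8.97138737e-04]
 [-1.01966599e-03 -1.15888659e-04 -9.99999473e-01]] 0.9996553573822882 [-0.08681493  0.21723951  0.64443423]
```

View pics/scene0.png

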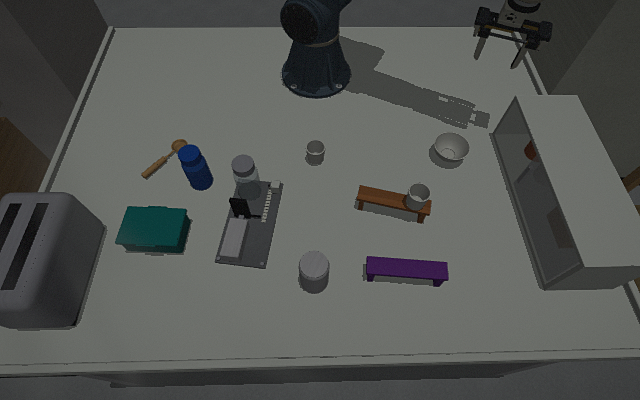

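View pics/top0.png

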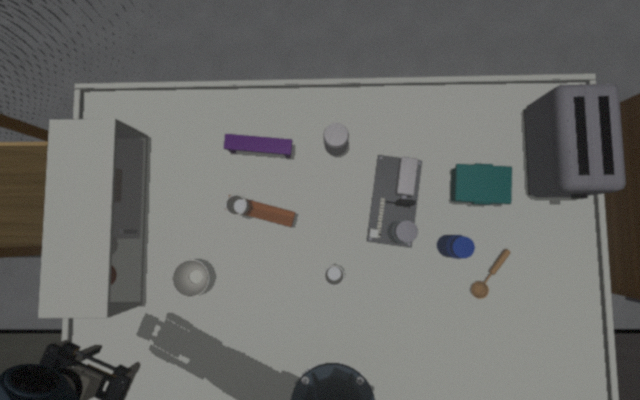

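The scene picture shows two jar-like things: a steel-capped clear jar at (245,168), which stands on the gauge, and a blue one at (195,167). The clear one fits the description. Of the two ledge-like things, the brown one at (392,203) has a cup on it and fits; the purple one at (407,268) does not. I'll confirm both in enlarged crops.

```bash
python3 - <<'E'
import cv2,numpy as np
def crop(fn,u0,v0,w,h,s):
    im=cv2.imread(f'pics/{fn}.png')[v0:v0+h,u0:u0+w]
    im=cv2.resize(np.clip(im*1.6,0,255).astype(np.uint8),None,fx=s,fy=s,interpolation=cv2.INTER_CUBIC)
    for i in range(0,w,10): cv2.line(im,(i*s,0),(i*s,6),(0,0,255),1); cv2.putText(im,str(u0+i),(i*s,16),0,.3,(0,0,255),1)
    for i in range(0,h,10): cv2.line(im,(0,i*s),(6,i*s),(0,0,255),1); cv2.putText(im,str(v0+i),(8,i*s+4),0,.3,(0,0,255),1)
    return im
a=crop('scene0',210,150,80,120,5); b=crop('top0',360,148,75,105,5)
b=cv2.copyMakeBorder(b,0,600-b.shape[0],0,0,0)
cv2.imwrite('pics/c1.png',np.hstack([a,b]))
a=crop('scene0',345,175,100,55,7); b=crop('top0',222,185,85,47,7)
a=cv2.copyMakeBorder(a,0,0,0,max(0,700-a.shape[1]),0); b=cv2.copyMakeBorder(b[:200+129-0],0,0,0,700-b.shape[1],0)
cv2.imwrite('pics/c2.png',np.vstack([a[:300],b[:300]]))
E
```

```text
(no output)
```

View pics/c1.png

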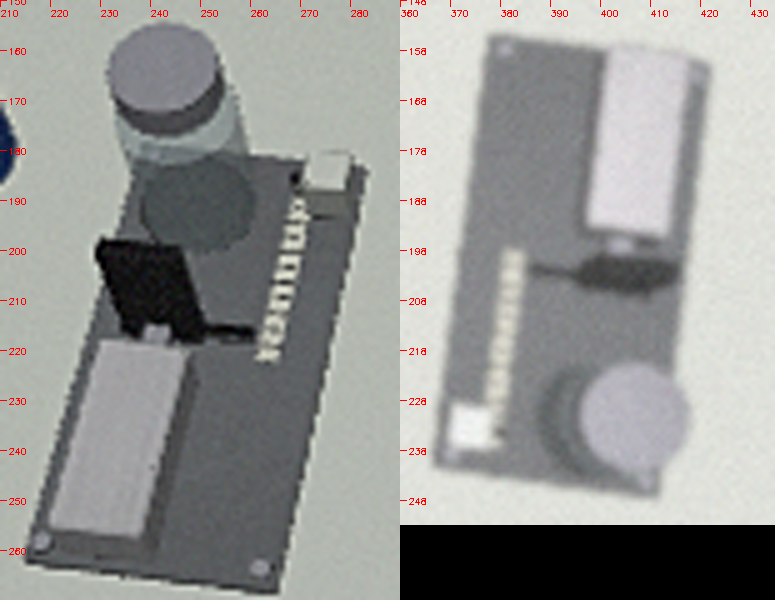

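View pics/c2.png

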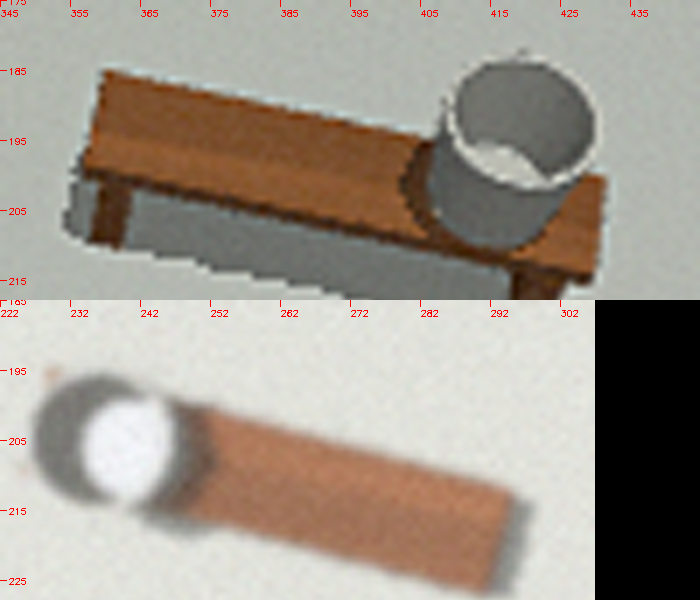

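Crops confirm: the jar has the steel cap and clear glass and stands on the plate in front of the black tab. The brown ledge has its cup on the far (+y) end, and its free end is at top (293,219) and scene (358,192). Next I fit the poses from both cameras.

```bash
cat > fit.py <<'E'
from h import *
from scipy.optimize import least_squares
S,T=load('scene0'),load('top0')
def fit(obs,x0,n):
    def f(p):
        c,s=np.cos(p[2]),np.sin(p[2]); R=np.array([[c,-s,0],[s,c,0],[0,0,1]]); o=[]
        for im,loc,uv in obs: o+=list(np.array(proj(im,R@np.array(loc(p) if callable(loc) else loc,float)+[p[0],p[1],0]))-uv)
        return np.array(o)
    s=least_squares(f,x0,loss='soft_l1'); print(n,s.x[:2],np.degrees(s.x[2]),s.x[3:]); print(np.round(f(s.x).reshape(-1,2),1).tolist()); return s.x
g=fit([(S,(155,-45,8),(215,262.4)),(S,(155,90,8),(265.6,268.8)),(S,(-110,90,8),(283.4,184)),
 (T,(155,90,8),(378,155.2)),(T,(155,-45,8),(422,160.4)),(T,(-110,90,8),(366.6,241.2)),(T,(-110,-45,8),(411.6,247.4)),
 (S,(15,50,24),(261,216.6)),(T,(15,50,24),(385.8,201.6))],[450,-150,0],'gauge')
def tri(obs,n):
    s=least_squares(lambda p:np.concatenate([np.array(proj(im,p))-uv for im,uv in obs]),[450,0,50.]); print(n,s.x,np.round(s.fun,1)); return s.x
c,s=np.cos(g[2]),np.sin(g[2]); R=np.array([[c,-s],[s,c]])
tip=tri([(S,(269.2,185.8)),(T,(380.4,234.4))],'tip'); jar=tri([(S,(242.8,163.6)),(T,(407.2,231.4))],'jar')
print('tip in gauge',R.T@(tip[:2]-g[:2]),'jar in gauge',R.T@(jar[:2]-g[:2]))
for z in(20,24,32):
  for im,uv in((S,(269.2,185.8)),(T,(380.4,234.4))): print(z,R.T@(at_z(im,*uv,z)[:2]-g[:2]))
print('jar z148',at_z(S,242.8,163.6,148),at_z(T,407.2,231.4,148))
print('tab world',g[:2]+R@[15,0],'pull dir',-R[:,0])
l=fit([(S,(-23,-100,60),(360,185)),(S,(23,-100,60),(357.1,199.6)),(S,(23,100,60),(429.6,213.7)),(S,(-23,100,60),(431.7,200.4)),
 (T,(23,-100,60),(295.1,212.1)),(T,(-23,-100,60),(292,226.7))],[450,200,0],'ledge')
c,s=np.cos(l[2]),np.sin(l[2]);L=np.array([[c,-s],[s,c]])
for y in(-50,-60,-70):print('place',y,l[:2]+L@[0,y])
E
python3 fit.py
```

```text
gauge [ 573.02092571 -209.24332786] -368.13640377881467 []
[[-1.1, -0.5], [-0.7, -0.8], [-0.9, -1.1], [-1.2, -1.1], [-0.7, -0.7], [-0.8, -0.1], [-0.4, -0.1], [-1.1, -0.6], [-0.8, -0.7]]
tip [ 496.40776949 -143.63389367   23.59629035] [-0.9 -0.  -0.9  0. ]
jar [ 504.31252112 -198.3904505   143.77355699] [-1.  -0.  -1.   0.1]
tip in gauge [-85.12768149  54.10592763] jar in gauge [-69.5527915    1.01931523]
20 [-87.61489451  55.77005007]
20 [-84.59781121  51.11683833]
24 [-85.14187316  56.69238672]
24 [-84.64420927  51.61002058]
32 [-80.19583047  58.53706003]
32 [-84.73700539  52.59638506]
jar z148 [ 507.56666486 -194.80961858  148.        ] [ 504.49986849 -200.16667712  148.        ]
tab world [ 587.86993472 -211.36628132] pull dir [-0.98993393  0.14153023]
ledge [568.91504019 204.96504346] -14.974724225035294 []
[[-0.7, -0.1], [-0.9, -1.0], [0.2, 0.6], [-0.3, -0.5], [-0.6, -1.0], [-1.6, -0.1]]
place -50 [555.99539488 156.663048  ]
place -60 [553.41146582 147.00264891]
place -70 [550.82753676 137.34224982]
```

The fits agree to about 1 px: tip height 23.6 mm, jar about on the pull line, expected pull about 100 mm. Next I turn the tool to the gauge's yaw (-8.1°), which suits every grasp.

```bash
python3 -m creep '[[[0,0,0],0.165],[[0,0,0],0.165],[[0,0,0],0.165],[[0,0,0],0.165],[[0,0,0],0.165],[[0,0,0],0.165],[[0,0,0],0.165],[[0,0,0],0.165],[[0,0,0],0]]' 1
cat > to.py <<'E'
import sys; from h import *
t=np.array([float(a) for a in sys.argv[1:4]]); o=r.observe(); R=o['tool_rot']
x=R[:,0]; print('clock',round(o['clock'],2),'tcp',np.round(o['tool_pos'],1),'heading',round(np.degrees(np.arctan2(x[1],x[0])),2),'shift',np.round(R.T@(t-o['tool_pos']),1),'ft',np.round(o['ft_force'],1),'open',round(o['opening'],3))
E
python3 to.py 506 -198 218
```

```text
clock: 1.23
tool_pos: [210.9, 507.7, 218.4]
tool_rot: [[0.99, -0.141, -0.0], [-0.141, -0.99, -0.001], [-0.0, 0.001, -1.0]]
ft_force: [0.4, -0.2, 0.2]
opening: 0.999
clock 1.23 tcp [210.9 507.7 218.4] heading -8.13 shift [391.9 656.9   0.7] ft [ 0.4 -0.2  0.2] open 0.999
```

```bash
python3 -m creep '[[[30,50,0],0],[[30,50,0],0],[[30,50,0],0],[[30,50,0],0],[[30,50,0],0],[[30,50,0],0],[[30,50,0],0],[[30,50,0],0],[[30,50,0],0],[[30,50,0],0]]'
python3 -m creep '[[[22,40,0],0],[[22,40,0],0],[[22,40,0],0],[[20,36,0],0],[[0,0,0],0],[[0,0,0],0]]'; python3 - <<'E'
from h import *
snap('top','top1')
E
python3 to.py 506 -198 126
```

```text
clock: 2.48
tool_pos: [437.1, -31.7, 218.8]
tool_rot: [[0.99, -0.138, 0.0], [-0.138, -0.99, 0.0], [0.0, -0.0, -1.0]]
ft_force: [1.3, 0.0, -0.3]
opening: 0.997
clock: 3.22
tool_pos: [499.2, -195.9, 218.4]
tool_rot: [[0.99, -0.14, -0.001], [-0.14, -0.99, 0.001], [-0.001, -0.0, -1.0]]
ft_force: [-0.6, 0.6, 0.5]
opening: 1.0
clock 3.27 tcp [ 499.2 -195.6  218.5] heading -8.06 shift [ 7.1  1.5 92.5] ft [-0.1  0.1 -0.9] open 1.002
```

```bash
python3 -m creep '[[[7,1.5,20],0],[[0,0,25],0],[[0,0,25],0],[[0,0,15],0],[[0,0,7],0],[[0,0,0],0]]'
python3 -m creep '[[[0,0,0],0],[[0,0,0],0],[[0,0,0],0],[[0,0,0],0],[[0,0,0],0],[[0,0,0],0],[[0,0,0],0],[[0,0,0],0]]' -1 30; python3 to.py 506 -198 126
```

```text
clock: 4.03
tool_pos: [506.4, -198.7, 126.8]
tool_rot: [[0.99, -0.142, 0.0], [-0.142, -0.99, -0.0], [0.0, 0.0, -1.0]]
ft_force: [-0.2, -0.4, 0.9]
opening: 0.997
clock: 5.03
tool_pos: [506.2, -198.9, 126.7]
tool_rot: [[0.99, -0.142, -0.0], [-0.142, -0.99, 0.0], [-0.0, 0.0, -1.0]]
ft_force: [-2.5, 0.4, 3.5]
opening: 0.618
clock 5.03 tcp [ 506.2 -198.9  126.7] heading -8.19 shift [-0.4 -0.9  0.7] ft [-2.5  0.4  3.5] open 0.618
```

Opening 0.618 × 93 = 57.5 mm, which matches the 58 mm cap. I lift.

```bash
python3 -m creep '[[[0,0,-3],0],[[0,0,-10],0],[[0,0,-20],0],[[0,0,-25],0],[[0,0,-25],0],[[0,0,-20],0],[[0,0,-7],0],[[0,0,0],0],[[0,0,0],0]]'; python3 - <<'E'
from h import *
a=snap('scene','scene2')['color'];b=snap('top','top2')['color']
c=cv2.resize(a[110:210,200:300],(400,400));d=cv2.resize(b[180:280,350:450],(400,400))
cv2.imwrite('pics/c3.png',np.clip(np.hstack([c,d])*1.5,0,255))
E
python3 to.py 553 147 237
```

```text
clock: 6.15
tool_pos: [506.0, -198.7, 235.8]
tool_rot: [[0.99, -0.143, -0.001], [-0.143, -0.99, 0.001], [-0.001, -0.0, -1.0]]
ft_force: [0.4, -1.0, -3.6]
opening: 0.619
clock 6.25 tcp [ 506.  -198.8  235.9] heading -8.19 shift [  -2.8 -348.9   -1. ] ft [-0.3  0.2 -3.5] open 0.615[ WARN:0@2.261] global loadsave.cpp:1063 imwrite_ Unsupported depth image for selected encoder is fallbacked to CV_8U.
```

View pics/c3.png

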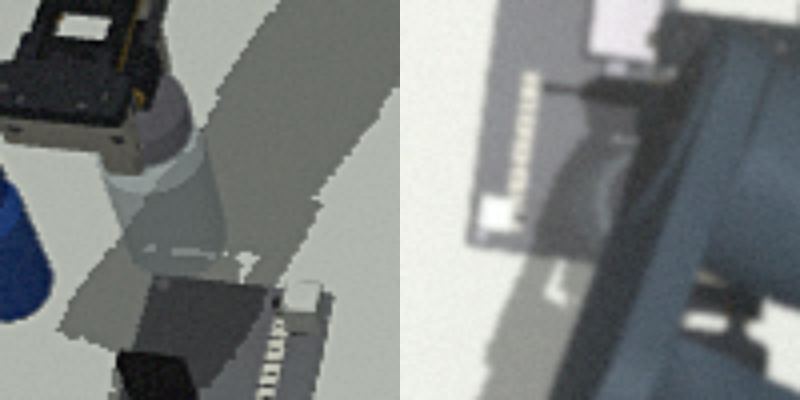

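Picture 5: the jar hangs upright in the gripper, held by the cap and clear of the plate. The tab is still home and the weight reads about 3.5 N. I carry it over to the ledge's free end.

```bash
python3 -m creep '[[[0,-15,0],0],[[0,-35,0],0],[[0,-45,0],0],[[0,-45,0],0],[[-3,-45,0],0],[[0,-45,0],0],[[0,-45,0],0],[[0,-40,0],0],[[0,-24,0],0],[[0,-10,0],0]]'
python3 -m creep '[[[0,0,0],0],[[0,0,0],0],[[0,0,0],0]]'; python3 - <<'E'
from h import *
b=snap('top','top3')['color'];a=snap('scene','scene3')['color']
c=cv2.resize(a[120:240,320:440],(480,480))
cv2.imwrite('pics/c4.png',np.clip(c*1.5,0,255))
E
python3 to.py 553 147 178.7
```

```text
clock: 7.5
tool_pos: [552.6, 148.8, 236.3]
tool_rot: [[0.99, -0.141, -0.0], [-0.141, -0.99, 0.0], [-0.0, 0.0, -1.0]]
ft_force: [-1.1, -0.5, -3.1]
opening: 0.617
clock: 7.88
tool_pos: [553.1, 146.2, 236.7]
tool_rot: [[0.99, -0.144, 0.0], [-0.144, -0.99, -0.0], [0.0, 0.0, -1.0]]
ft_force: [0.5, 0.2, -3.1]
opening: 0.62
clock 7.97 tcp [553.1 146.5 236.7] heading -8.24 shift [-0.2 -0.5 58. ] ft [ 0.7 -0.5 -3.2] open 0.617[ WARN:0@2.325] global loadsave.cpp:1063 imwrite_ Unsupported depth image for selected encoder is fallbacked to CV_8U.
```

View pics/c4.png

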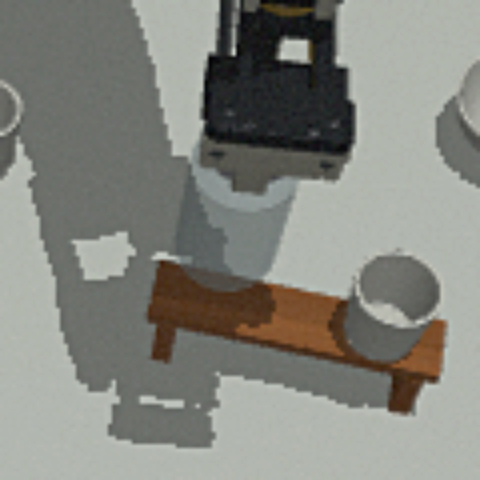

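Picture 6: the jar hangs over the ledge's free end, well clear of the cup. I lower it, slowly at the end.

```bash
python3 -m creep '[[[0,0,10],0],[[0,0,15],0],[[0,0,15],0],[[0,0,8],0],[[0,0,4],0],[[0,0,2],0],[[0,0,0],0],[[0,0,0],0]]'
python3 -m creep '[[[0,0,1],0],[[0,0,1],0],[[0,0,1],0],[[0,0,0],0]]'; python3 -m creep '[[[0,0,1],0],[[0,0,0],0]]'
```

```text
clock: 8.98
tool_pos: [553.2, 147.0, 183.0]
tool_rot: [[0.99, -0.142, 0.001], [-0.142, -0.99, 0.0], [0.001, -0.0, -1.0]]
ft_force: [0.2, -0.2, -3.0]
opening: 0.618
clock: 9.48
tool_pos: [553.0, 147.0, 179.5]
tool_rot: [[0.99, -0.143, -0.0], [-0.143, -0.99, -0.0], [-0.0, 0.0, -1.0]]
ft_force: [0.5, -0.4, -2.7]
opening: 0.619
clock: 9.72
tool_pos: [553.1, 147.0, 178.7]
tool_rot: [[0.99, -0.143, 0.0], [-0.143, -0.99, 0.0], [0.0, -0.0, -1.0]]
ft_force: [-0.3, -0.2, -2.5]
opening: 0.619
```

```bash
python3 -m creep '[[[0,0,0.5],0],[[0,0,0],0],[[0,0,0],0]]';python3 -m creep '[[[0,0,0.5],0],[[0,0,0],0],[[0,0,0],0]]'
```

```text
clock: 10.1
tool_pos: [553.2, 147.0, 178.6]
tool_rot: [[0.99, -0.143, 0.001], [-0.143, -0.99, 0.0], [0.0, -0.0, -1.0]]
ft_force: [-2.1, -1.0, 5.8]
opening: 0.618
clock: 10.48
tool_pos: [553.2, 147.1, 178.6]
tool_rot: [[0.99, -0.143, 0.001], [-0.143, -0.99, 0.0], [0.001, -0.0, -1.0]]
ft_force: [-4.7, -0.5, 10.1]
opening: 0.62
```

Contact: the force has gone from -3 N to +10 N. I release, rise and check.

```bash
python3 -m creep '[[[0,0,0],0],[[0,0,0],0],[[0,0,0],0],[[0,0,0],0],[[0,0,0],0],[[0,0,0],0]]' 1; python3 -m creep '[[[0,0,-5],0],[[0,0,-25],0],[[0,0,-30],0],[[0,0,-10],0],[[0,0,0],0]]'
python3 -m creep '[[[0,30,0],0],[[0,45,0],0],[[0,50,0],0],[[0,50,0],0],[[0,50,0],0],[[0,40,0],0],[[0,20,0],0],[[0,0,0],0],[[0,0,0],0]]'
python3 - <<'E'
from h import *
b=snap('top','top4')['color'];a=snap('scene','scene4')['color']
c=cv2.resize(a[130:230,330:430],(400,400));d=cv2.resize(b[150:250,225:325],(400,400))
cv2.imwrite('pics/c5.png',np.clip(np.hstack([c,d])*1.5,0,255).astype(np.uint8))
E
python3 to.py 588 -211.5 218
```

```text
clock: 11.22
tool_pos: [553.1, 146.9, 177.6]
tool_rot: [[0.99, -0.143, -0.0], [-0.143, -0.99, -0.0], [-0.0, 0.0, -1.0]]
ft_force: [-0.1, 0.5, -0.5]
opening: 1.0
clock: 11.85
tool_pos: [553.1, 147.0, 247.7]
tool_rot: [[0.99, -0.142, 0.001], [-0.142, -0.99, 0.0], [0.001, -0.0, -1.0]]
ft_force: [-0.2, -0.1, 0.3]
opening: 1.007
clock: 12.98
tool_pos: [512.5, -134.1, 247.3]
tool_rot: [[0.99, -0.142, -0.001], [-0.142, -0.99, 0.0], [-0.001, -0.0, -1.0]]
ft_force: [-0.0, 0.3, 0.2]
opening: 0.999
clock 13.07 tcp [ 512.6 -134.   247.5] heading -8.12 shift [85.6 66.1 29.5] ft [ 1.   1.  -0.1] open 0.997
```

View pics/c5.png

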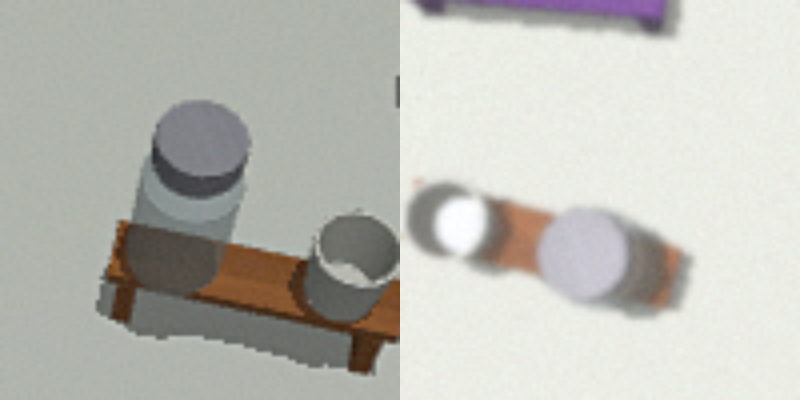

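Picture 7: the jar stands upright and centred on the ledge. Now the tab, gripped across its thickness with the tips above the housing.

```bash
python3 -m creep '[[[30,25,0],0],[[35,30,10],0],[[20,11,10],0],[[0,0,10],0],[[0,0,0],0]]'; python3 to.py 588 -211.4 68
```

```text
clock: 13.7
tool_pos: [586.4, -211.3, 216.8]
tool_rot: [[0.99, -0.142, -0.002], [-0.142, -0.99, 0.001], [-0.002, -0.001, -1.0]]
ft_force: [-0.9, 0.6, -0.5]
opening: 0.998
clock 13.7 tcp [ 586.4 -211.3  216.8] heading -8.15 shift [  1.9  -0.  148.7] ft [-0.9  0.6 -0.5] open 0.998
```

```bash
python3 -m creep '[[[1,0,20],0],[[0,0,35],0],[[0,0,35],0],[[0,0,30],0],[[0,0,18],0],[[0,0,8],0],[[0,0,2],0],[[0,0,0],0],[[0,0,0],0]]'
python3 -m creep '[[[0,0,0],0],[[0,0,0],0],[[0,0,0],0],[[0,0,0],0],[[0,0,0],0],[[0,0,0],0],[[0,0,0],0],[[0,0,0],0],[[0,0,0],0],[[0,0,0],0]]' -1 30; python3 to.py 588 -211.4 68
```

```text
clock: 14.82
tool_pos: [588.5, -212.9, 70.4]
tool_rot: [[0.99, -0.143, 0.001], [-0.143, -0.99, -0.0], [0.001, 0.0, -1.0]]
ft_force: [0.4, -0.8, 0.4]
opening: 1.0
clock: 16.08
tool_pos: [586.4, -212.4, 69.5]
tool_rot: [[0.99, -0.143, -0.004], [-0.143, -0.99, 0.001], [-0.004, -0.001, -1.0]]
ft_force: [-11.2, 0.8, 7.1]
opening: 0.128
clock 16.07 tcp [ 586.4 -212.4   69.5] heading -8.2 shift [ 1.5 -1.2  1.5] ft [-11.2   0.8   7.1] open 0.128
```

Opening 11.9 mm matches the 12 mm tab. I pull about 85 mm, then measure pointer against tip in the pictures.

```bash
python3 -m creep '[[[-4,0,0],0],[[-8,0,0],0],[[-12,0,0],0],[[-14,0,0],0],[[-14,0,0],0],[[-14,0,0],0],[[-12,0,0],0],[[-7,0,0],0],[[-2,0,0],0],[[0,0,0],0]]' - 45
python3 - <<'E'
from h import *
b=snap('top','top5')['color'];a=snap('scene','scene5')['color']
c=cv2.resize(a[165:235,230:300],(560,560),interpolation=cv2.INTER_CUBIC)[:, :400];d=cv2.resize(b[190:260,350:400],(400,560),interpolation=cv2.INTER_CUBIC)
cv2.imwrite('pics/c6.png',np.clip(np.hstack([c,d])*1.7,0,255).astype(np.uint8))
E
python3 to.py 586.4 -212.4 68
```

```text
clock: 17.32
tool_pos: [502.0, -199.9, 69.6]
tool_rot: [[0.99, -0.143, 0.001], [-0.143, -0.99, 0.0], [0.001, -0.0, -1.0]]
ft_force: [7.3, 2.4, -5.6]
opening: 0.127
clock 17.43 tcp [ 502.2 -199.9   69.6] heading -8.21 shift [85.2  0.3  1.7] ft [ 7.2  3.7 -6.8] open 0.13
```

View pics/c6.png

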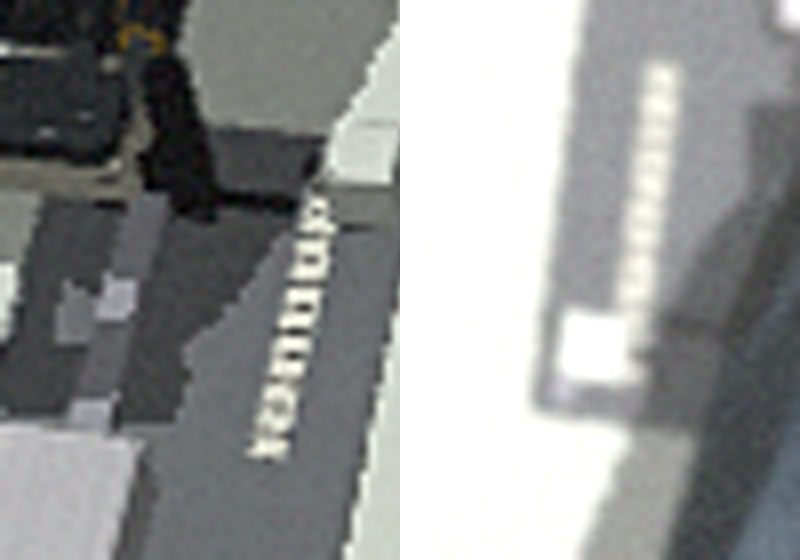

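Picture 8: the pointer tip is at scene (267.1,190.5), top (382.7,230.3). The marker tip is at scene (269.1,186.1), top (379.6,234.3), so a little pull remains.

```bash
python3 - <<'E'
from h import *
S,T=load('scene5'),load('top5'); g=np.array([573,-209.2]);a=np.radians(-8.14);ex=np.array([np.cos(a),np.sin(a)]);ey=np.array([-ex[1],ex[0]])
for im,P,M in((S,(267.1,190.5),(269.1,186.1)),(T,(382.7,230.3),(379.6,234.3))):
    p=at_z(im,*P,24)[:2];m=at_z(im,*M,24)[:2]; print('ptr',(p-g)@ex,(p-g)@ey,'tip',(m-g)@ex,(m-g)@ey,'left',(p-m)@ex)
# from the first pictures
for im,P,M in((load('scene0'),(260.6,216.2),(268.8,185.4)),(load('top0'),(385.4,201.2),(380,234))):
    p=at_z(im,*P,24)[:2];m=at_z(im,*M,24)[:2]; print('total',(p-m)@ex)
def edge(name,pts):pass
E
```

```text
ptr -68.64551934866493 53.728568324411974 tip -84.07184316948658 56.556579602815695 left 15.426323820821667
ptr -71.81178849414142 46.35345273238956 tip -84.64428873122048 53.91781056773737 left 12.832500237079064
total 101.77641835481958
total 98.00760494790377
```

Left: 12.8–15.4 mm directly and about 14 mm from the total; the stated maximum of 100 mm caps it at 14.8. I pull 13.5 mm and look.

```bash
python3 -m creep '[[[-5,0,0],0],[[-5,0,0],0],[[-2.5,0,0],0],[[-1,0,0],0],[[0,0,0],0],[[0,0,0],0]]'
python3 - <<'E'
from h import *
b=snap('top','top6')['color'];a=snap('scene','scene6')['color']
c=cv2.resize(a[165:215,245:295],(400,400),interpolation=cv2.INTER_CUBIC);d=cv2.resize(b[210:260,360:410],(400,400),interpolation=cv2.INTER_CUBIC)
cv2.imwrite('pics/c7.png',np.clip(np.hstack([c,d])*2.2,0,255).astype(np.uint8))
E
python3 to.py 586.4 -212.4 68
```

```text
clock: 18.18
tool_pos: [488.9, -198.0, 69.6]
tool_rot: [[0.99, -0.143, 0.002], [-0.143, -0.99, 0.0], [0.002, -0.0, -1.0]]
ft_force: [8.7, 3.3, -6.7]
opening: 0.123
clock 18.27 tcp [ 489.  -198.    69.6] heading -8.21 shift [98.5  0.4  1.8] ft [ 8.5  3.2 -6.6] open 0.131
```

View pics/c7.png

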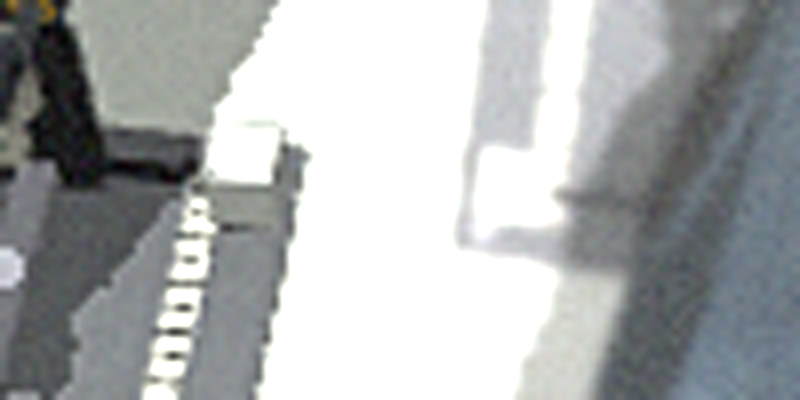

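Picture 9: the top view shows pointer and tip in one line (slope as the plate's edge) at about (383,234.5). The scene view is too dark to judge there, so I enlarge it with stretched contrast.

```bash
python3 - <<'E'
from h import *
def z(im,u0,v0):
    c=im[v0:v0+25,u0:u0+25].astype(float); c=255*np.clip(c/110,0,1)**.7
    return cv2.resize(c.astype(np.uint8),(400,400),interpolation=cv2.INTER_NEAREST)
a,b,o=[load(n)['color'] for n in('scene6','top6','scene0')]
cv2.imwrite('pics/c8.png',np.hstack([z(a,255,175),z(b,370,222)]))
E
```

```text
(no output)
```

View pics/c8.png

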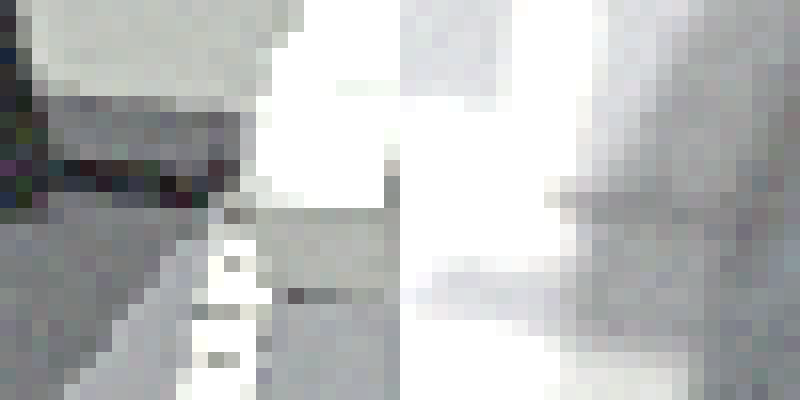

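Picture 10: in the top view the pointer line (y≈234.5) is level with the tip within about 1 mm. The scene view suggests 0–3 mm short. I add 1 mm (total 99.5 mm) and hold for over 2 s.

```bash
python3 -m creep '[[[-1,0,0],0],[[0,0,0],0],[[0,0,0],0],[[0,0,0],0],[[0,0,0],0],[[0,0,0],0],[[0,0,0],0],[[0,0,0],0],[[0,0,0],0],[[0,0,0],0]]'; python3 -m creep '[[[0,0,0],0],[[0,0,0],0],[[0,0,0],0],[[0,0,0],0],[[0,0,0],0],[[0,0,0],0],[[0,0,0],0],[[0,0,0],0],[[0,0,0],0],[[0,0,0],0]]'
python3 - <<'E'
from h import *
b=snap('top','top7')['color'];a=snap('scene','scene7')['color']
def z(im,u0,v0,m):
    c=im[v0:v0+25,u0:u0+25].astype(float); c=255*np.clip(c/m,0,1)**.7
    return cv2.resize(c.astype(np.uint8),(400,400),interpolation=cv2.INTER_NEAREST)
cv2.imwrite('pics/c9.png',np.hstack([z(a,255,175,110),z(b,370,222,190)]))
# subpixel dark-line centroids per column
for n,im,us,v0,v1 in(('S',a,range(259,271),181,191),('T',b,range(378,392),228,241)):
    g=im.astype(float).mean(2)
    for u in us:
        col=g[v0:v1,u]; w=np.clip(np.median(col)-col-3,0,None); print(n,u,round((w*np.arange(v0,v1)).sum()/max(w.sum(),1e-9),2),round(w.sum()),end=' | ')
    print()
E
python3 to.py 586.4 -212.4 68
```

```text
clock: 19.52
tool_pos: [488.0, -197.8, 69.6]
tool_rot: [[0.99, -0.143, 0.002], [-0.143, -0.99, 0.0], [0.002, -0.0, -1.0]]
ft_force: [8.6, 3.7, -7.2]
opening: 0.124
clock: 20.78
tool_pos: [488.0, -197.8, 69.6]
tool_rot: [[0.99, -0.143, 0.002], [-0.143, -0.99, 0.0], [0.002, -0.0, -1.0]]
ft_force: [9.0, 2.4, -7.2]
opening: 0.129
S 259 185.02 55 | S 260 185.5 40 | S 261 185.44 56 | S 262 185.5 47 | S 263 185.48 56 | S 264 185.45 52 | S 265 185.52 54 | S 266 185.97 79 | S 267 186.27 39 | S 268 184.95 59 | S 269 185.15 18 | S 270 186.87 32 | 
T 378 238.83 113 | T 379 237.23 110 | T 380 236.88 117 | T 381 237.17 40 | T 382 236.49 14 | T 383 235.61 20 | T 384 235.0 12 | T 385 234.98 14 | T 386 234.98 14 | T 387 235.31 12 | T 388 235.7 8 | T 389 237.46 12 | T 390 237.82 31 | T 391 236.0 1 | 
clock 20.88 tcp [ 488.  -197.8   69.6] heading -8.21 shift [99.5  0.4  1.8] ft [ 9.1  3.4 -7.4] open 0.127
```

View pics/c9.png

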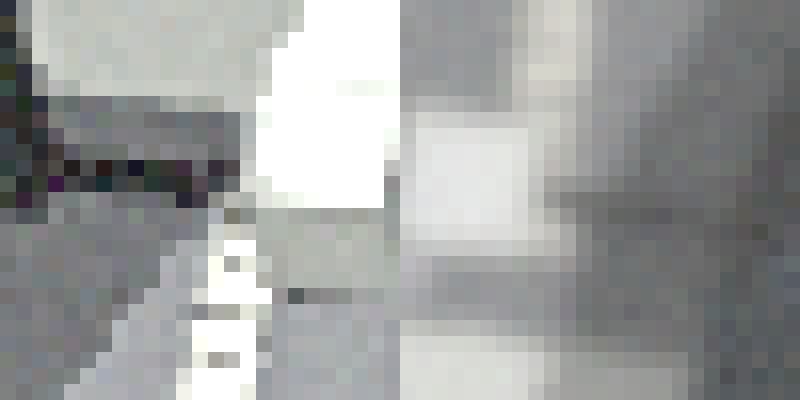

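Picture 11: pointer and tip form one straight dark line in both views (scene rows 185–186, top rows about 234–235), so they are level. Held for over 2 s; now I ease it back.

```bash
python3 -m creep '[[[4,0,0],0],[[8,0,0],0],[[12,0,0],0],[[12,0,0],0],[[12,0,0],0],[[12,0,0],0],[[12,0,0],0],[[10,0,0],0],[[8,0,0],0],[[4,0,0],0]]'; python3 -m creep '[[[3,0,0],0],[[2,0,0],0],[[1,0,0],0],[[0,0,0],0],[[0,0,0],0]]'; python3 to.py 586.4 -212.4 68
```

```text
clock: 22.12
tool_pos: [581.0, -211.7, 69.6]
tool_rot: [[0.99, -0.142, -0.0], [-0.142, -0.99, 0.0], [-0.0, -0.0, -1.0]]
ft_force: [2.1, 1.0, -0.2]
opening: 0.126
clock: 22.75
tool_pos: [586.2, -212.4, 69.6]
tool_rot: [[0.99, -0.143, -0.001], [-0.143, -0.99, 0.0], [-0.001, -0.0, -1.0]]
ft_force: [-3.6, 2.3, 1.2]
opening: 0.132
clock 22.75 tcp [ 586.2 -212.4   69.6] heading -8.2 shift [ 0.2 -0.1  1.6] ft [-3.6  2.3  1.2] open 0.132
```

At the home stop: the force changed sign and the TCP is back within 0.2 mm. I release, rise and check.

```bash
python3 -m creep '[[[0,0,0],0],[[0,0,0],0],[[0,0,0],0],[[0,0,0],0],[[0,0,0],0],[[0,0,0],0],[[0,0,0],0],[[0,0,0],0]]' 1; python3 -m creep '[[[0,0,-10],0],[[0,0,-30],0],[[0,0,-40],0],[[0,0,-40],0],[[0,0,-30],0],[[0,0,-10],0],[[-40,0,0],0],[[-50,-20,0],0],[[-40,-20,0],0],[[0,0,0],0]]'; python3 -m creep '[[[-40,0,0],0],[[-40,0,0],0],[[0,0,0],0],[[0,0,0],0]]'
python3 - <<'E'
from h import *
a=snap('scene','scene8')['color'];snap('top','top8')
c=np.clip(a[140:290,110:450]*1.5,0,255).astype(np.uint8)
cv2.imwrite('pics/c10.png',cv2.resize(c,None,fx=2.3,fy=2.3,interpolation=cv2.INTER_CUBIC))
# change of tab/pointer area against the first picture
for n,(u0,v0,u1,v1) in(('scene',(228,196,266,222)),):
    d=cv2.absdiff(load('scene0')['color'],a)[v0:v1,u0:u1].max(2); print('tab diff',d.mean(),d.max())
E
python3 to.py 0 0 0
```

```text
clock: 23.75
tool_pos: [586.7, -212.5, 69.6]
tool_rot: [[0.99, -0.143, -0.0], [-0.143, -0.99, -0.0], [-0.0, 0.0, -1.0]]
ft_force: [0.4, -0.8, 0.3]
opening: 0.939
clock: 25.0
tool_pos: [461.7, -153.0, 229.3]
tool_rot: [[0.99, -0.142, -0.001], [-0.142, -0.99, 0.001], [-0.001, -0.0, -1.0]]
ft_force: [0.9, 0.0, -0.1]
opening: 1.003
clock: 25.5
tool_pos: [385.5, -143.5, 229.8]
tool_rot: [[0.99, -0.143, 0.001], [-0.143, -0.99, -0.0], [0.001, 0.0, -1.0]]
ft_force: [-0.2, -0.3, 0.3]
opening: 0.999
tab diff 4.706477732793522 29
clock 25.6 tcp [ 385.5 -143.3  229.5] heading -8.19 shift [-402.   -87.   229.5] ft [0.7 0.6 0.1] open 1.001
```

View pics/c10.png

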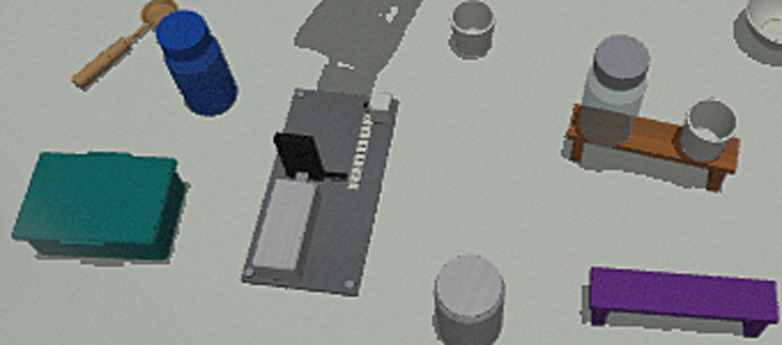

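Picture 12: the jar stands upright on the ledge and the tab is home, its pixels as at the start to within noise. Nothing else has moved and the arm is clear.

```bash
python3 -c "
from h import *
print(ticket.job_done())"
```

```text
the job is handed in; nothing more can be done
None
```

The job is handed in at about 26 s of the 61 s allowed; the interface gave no verdict.

- **Jar:** I lifted the steel-capped jar by its cap and set it on the free end of the brown ledge, with about 10 N on the wrist at contact. The last picture shows it upright and centred there.
- **Gauge:** I gripped the tab and pulled it about 99.5 mm. I held it there for 2.6 s or more and eased it back at about 0.1 m/s. I let go only at the home stop.
- **Last checks:**
  - The tool came back to within 0.2 mm of where it first gripped the tab.
  - The tab's part of the picture matches the first one to within image noise.
  - The bystanders look unmoved by eye; I did not measure them.
  - The wrist force was near zero with the arm clear.
- **Disagreement:** The two cameras differed on the pull needed, 98 mm from the top view and 102 mm from the scene view. At 99.5 mm both showed the pointer and tip in one line; I put the error at about 2 mm, against the 5 mm allowed.

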